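Seat a lath against the rail of a glue-up jig

ROBOT

A 7-joint arm with a two-finger parallel gripper is mounted at the origin on the work surface. World frame = base frame: x ahead of the robot, y to its left, z up, the work surface at z = 0. Lengths are in m, angles in rad, forces in N, time in s.
With the tool pointing down it reaches from about 0.4 to 0.85 m from the base axis. Payload 4.5 kg.
Tool frame: the origin (TCP) lies at the very end of the fingers, on their centre line; the grasp point (between the pads) lies 19 mm behind it; z points along the fingers, y is the line along which they close (so a half turn about z gives the same grasp; the last joint's range is limited). The gripper opens to 88 mm and grips with 3 to 60 N. Pads are 18 mm wide; open, the fingers measure 123 mm over their backs; the gripper's body (75 mm by 187 mm) begins 45 mm behind the grasp point.
Start: joints at [-1.167, 0.689, -0.195, 1.565, 0.157, 0.902, -0.215], TCP at [0.226, 0.583, 0.239] pointing down, gripper open.
Joint ranges: [-3.01, 3.01], [-0.46, 2.08], [-1.47, 1.51], [0.13, 2.56], [-1, 4.14], [0.04, 2.09], [-2.66, 2.66]. Speed limits (rad/s): [2.57, 2.57, 3.14, 3.14, 3.14, 3.14, 3.14].

INTERFACE

Orientations are given as a unit quaternion [x, y, z, w].
In Python, from plant import r, eyes, nets gives the robot as it stands.
- The arm moves only by the shell command python3 -m pendant 'ROWS' [FORCE]. ROWS is JSON, a list of rows, each an object of numbers: "claw": the opening, from 0 (shut) to 1 (fully open); "dx", "dy", "dz": the shift along the world's x, y, z in mm; "twist": the turn about the world's z in rad. In form: [{"claw": .., "dx": .., "dy": .., "dz": .., "twist": ..}, ...]. A call has 1 to 8 rows; each row is the pose to reach, as a shift and turn from the pose commanded when the call began; what a row does not reach only later rows make up. A row lasts 1/10 s, in which the tool goes at most 50 mm and 8.59 degrees, less where a joint would pass 70% of its speed; a pose out of reach is approached as far as the arm can. A call with a gripper value outside its range is refused whole. The fingers move at their own pace and stop on an object; FORCE is the grip in N (left out, the last holds). Time passes only in rows, so rows that repeat a pose let the fingers close. It gives the time, the measured TCP pose, the force, the opening and the grip force at its end, in the units of the state.
- r.get_state(): the state, without advancing time (a new reading comes with each control period).
- eyes.snapshot(name): name is "side" or "top" or "wrist"; returns (picture, depth): 384x512x3 uint8, blue, green, red; 384x512 float32, m along the optical axis (not along the pixel's ray), 0 where there is no reading.
- eyes.camera_info(name): a dict with "K" (3x3 intrinsics, pixels), "world_to_cam" (4x4, takes a point from world to camera coordinates); the wrist camera has in their place "T_tool_cam" (4x4, takes a point from camera to tool coordinates, whose origin is the TCP and whose axes are the flange's). Camera axes: x right, y down, z forward; pixel columns grow to the right and rows downward; lengths in m; the calibration is good to about 2 mm. A picture is of the moment at which its call begins: read the wrist's pose just before it. camera_info takes no time and is no camera call.
- r.finish_job(): hands the job in; it is judged then, once.
Trained networks look in the newest picture that a camera, given by its name, has taken for a name from the list of things; names that differ only in an ending like _2 or _b are one class to them, and where a whole thing is asked for, a point or a joint stands for the part that bears it (a point fixed in the world has none). Each returns a list of dicts, best first, with "confidence" (0 to 1); they miss things now and then, are a little off and sometimes report something else, mostly with a low value. They report only what shows in the picture. A call takes as long as a camera call.
- nets.spot_in(camera, query): "box" ([left, top, width, height] as shares, 0 to 1, of the picture: columns of its width, rows of its height, round what is visible of it).
- nets.place_of(camera, query): "position" ([column, row] as shares, 0 to 1, of the picture: columns of its width, rows of its height: a listed point, or the origin of a listed thing).
The state is a dict: "clock": time; "q": joint angles; "qd": joint speeds; "joint_torque": joint torques, N m; "tool_pos": TCP position; "eef_rot": TCP orientation; "contact_force": force on the tool from outside, world axes, zero at the start; "moment": the same for the moment, N m; "opening": opening from 0.0 (shut) to 1.0 (fully open); "finger_force": force on a finger pad.
Only numpy, scipy, OpenCV 4.12 (cv2) and the standard library are available. Lean on these libraries where they do the work, as an engineer would, in place of code of your own. Each camera call takes 0.05 s, during which the arm holds its last target. There are 200 camera calls.

TASK

Get the laminated lath ready for clamping in the glue-up jig: push it at two points, under the two spring rollers, until its whole long edge lies flat against the rail's wooden facing, and have its left end touching the steel end stop. With the lath at the stop, finish by pressing it firmly home against the facing (about 10 N), but the wood is soft, so never press it against the facing or the stop with more than 15 N. Let go of it there and do not disturb the things lying around.

Things in the scene. Friction and masses are not known exactly. Their poses are not given: they have to be found in the camera images.
- jig: white-faced plywood board lying on the bench, 300 (x) by 500 (y) by 18 mm thick, fixed. Origin: centre of its underside, on the bench top
- rail: aluminium angle rail, 440 mm long along own y. Origin: mid-length, on the board's top, in the front face of its upright leg; -x towards the lath, +y towards the stop. In front of it, parallel, locked on brass jack screws: a brown wooden facing, 350 long, 24 high, its face 18 to 38 mm in front (-x) of the origin, setting not measured: find it by touch (lath centre then 38 to 58 mm in front)
- stop: dark steel end stop block fixed on the board near the left (+y) end of the rail, 64 (x) by 28 (y) by 24 mm high. Origin: on the board's top, at the middle of the face that the lath's end must touch; own axes parallel to the rail's, the lath comes from -y
- holddown_left_roller (a point): left (+y) hold-down: free black rubber roller (20 mm diameter, 20 mm long, axis along the rail) on a vertical spring plunger under a blue arm (20 mm wide, with knob up to 90 mm above the bench). Point: underside of the roller at rest, 2.5 mm below the lath's top; it does not move with the plunger. Lath entering: about 2 N push per roller; then each presses it down with 2 to 3 N
- holddown_right_roller (a point): right (-y) hold-down, the same as the left one. Point: underside of its roller at rest
- lath: pale softwood lath with a dark glue line, 40 (x) by 340 (y) by 20 mm high, 0.11 to 0.23 kg, loose on the board on the rail's -x side, skewed up to 0.13 rad, in front of the rollers and about 15 to 70 mm short of the stop. Origin: centre of its underside; +y along it, towards the stop
- lath_end (a point): middle of the lath's left (+y) end face, the one that must touch the end stop
- cartridge: twin adhesive cartridge lying on the bench left of the board, about 205 by 92 by 44 mm; leave alone
- marker: blue marker pen, 130 mm long, 13 mm thick, on the bench in front of the board; leave alone
- pencil: yellow pencil, 168 mm long, 7 mm thick, on the bench in front of the board; leave alone
- offcut: brown wood offcut, 45 by 30 by 20 mm, on the board's near left corner; leave alone

How it is judged:
On the way:
1. the lath lies parallel to the rail (within 0.007 rad) and at the end stop (within 2 mm), and is being pressed against the facing with at least 5 N (angle between the y axis of lath and the y axis of rail, either way round below 0.007 rad and y of lath_end in the frame of stop above -0.002 m and angle between lath's own z axis and vertical below 0.03 rad and height (world z) of lath below 0.021 m and contact force between lath and rail above 5 N), for 0.3 s.
At the end, for the whole second after the job is handed in: Pressed home with 5 N or more for 0.3 s when parallel and at the stop; now flat on the board, at rest, let go, parallel to the rail within 0.007 rad (2 mm over its length), touching the facing (0.05 N or more), its left end within 2 mm of the stop (angle between the y axis of lath and the y axis of rail, either way round below 0.007 rad and y of lath_end in the frame of stop above -0.002 m and angle between lath's own z axis and vertical below 0.03 rad and height (world z) of lath below 0.021 m and contact force between each of lath, lath and rail above 0.05 N and linear speed of lath below 0.005 m/s and contact force between the fingers and lath below 0.1 N).
It fails at once if the lath pressed against the rail's facing with more than 15 N (contact force between lath and rail above 15 N).
It fails at once if the lath pressed against the end stop with more than 15 N (contact force between lath and stop above 15 N).
It fails at once if the cartridge, marker, pencil or offcut moved by more than 15 mm (distance of any of cartridge, marker, pencil, offcut from where it was at the start of the episode above 0.015 m).
It also fails if it takes over 72 s, if anything falls off the work surface, if the arm or the gripper's body presses on something with over 40 N, if the wrist force passes 120 N, or if a joint passes its speed limit or range.

## Working session

There is one attempt and no reset: what is moved stays moved. The work goes in short steps, Python scripts to look and compute and a shell command to move; the robot and the scene stay as the last step left them, time stands still between calls to the robot, and variables do not carry over. Pictures are saved under pics/ and viewed, at most 10 in all, crops included, and the job is handed in when it is done.

```bash
ls; mkdir -p pics; cat > h.py <<'E'
from plant import r, eyes, nets
import numpy as np, cv2
from scipy.spatial.transform import Rotation as R
def cam(name):
    i=eyes.camera_info(name)
    if name=="wrist":
        s=r.get_state();T=np.eye(4);T[:3,:3]=R.from_quat(s["eef_rot"]).as_matrix();T[:3,3]=s["tool_pos"]
        return np.array(i["K"]),T@np.array(i["T_tool_cam"])
    return np.array(i["K"]),np.linalg.inv(np.array(i["world_to_cam"]))
def onplane(K,T,u,v,z):
    d=T[:3,:3]@np.linalg.inv(K)@np.array([u,v,1.]);o=T[:3,3]
    return o+d*(z-o[2])/d[2]
def cloud(K,T,depth):
    v,u=np.mgrid[:384,:512];p=np.stack([(u-K[0,2])/K[0,0]*depth,(v-K[1,2])/K[1,1]*depth,depth,],-1)
    return p@T[:3,:3].T+T[:3,3]
E
python3 - <<'E'
from h import *
np.set_printoptions(precision=4,suppress=True)
Z=dict(jig=0,rail=.018,stop=.018,holddown_left_roller=.0355,holddown_right_roller=.0355,lath=.018,lath_end=.028,cartridge=.02,marker=.006,pencil=.004,offcut=.018)
for n in("top","side"):
    K,T=cam(n);im,d=eyes.snapshot(n);cv2.imwrite(f"pics/{n}0.png",im);np.savez(f"{n}0.npz",im=im,d=d)
    print(n,T[:3,3])
    for q,z in Z.items():
        o=nets.place_of(n,q)
        for a in o[:1]:
            u,v=a["position"][0]*512,a["position"][1]*384
            print(q,round(a["confidence"],2),round(u),round(v),onplane(K,T,u,v,z))
print(r.get_state())
E
```

```text
pics
top [0.3678 0.1226 0.9206]
jig 0.63 300 166 [0.5842 0.0304 0.    ]
rail 0.9 296 136 [0.6595 0.0422 0.018 ]
stop 0.84 228 166 [0.5782 0.2112 0.018 ]
holddown_left_roller 0.59 274 155 [0.604  0.0971 0.0355]
holddown_right_roller 0.87 323 148 [ 0.6238 -0.0224  0.0355]
lath 0.91 322 179 [ 0.5497 -0.0222  0.018 ]
lath_end 0.85 255 178 [0.5467 0.1442 0.028 ]
cartridge 0.88 169 205 [0.4769 0.3539 0.02  ]
marker 0.68 274 240 [0.3967 0.0962 0.006 ]
pencil 0.58 351 232 [ 0.4207 -0.0921  0.004 ]
offcut 0.77 219 222 [0.4377 0.231  0.018 ]
side [ 0.4543 -0.5828  0.7059]
jig 0.59 285 231 [0.5778 0.0307 0.    ]
rail 0.65 317 213 [0.6571 0.059  0.018 ]
stop 0.58 278 174 [0.5915 0.2051 0.018 ]
holddown_left_roller 0.74 218 167 [0.4448 0.2315 0.0355]
holddown_right_roller 0.89 310 237 [ 0.6216 -0.0239  0.0355]
lath 0.79 278 243 [ 0.5562 -0.0139  0.018 ]
lath_end 0.86 265 186 [0.5513 0.1555 0.028 ]
cartridge 0.77 224 144 [0.4668 0.3439 0.02  ]
marker 0.59 203 216 [0.4002 0.0978 0.006 ]
pencil 0.84 221 288 [ 0.4296 -0.0993  0.004 ]
offcut 0.79 219 166 [0.4464 0.2557 0.018 ]
{'clock': 1.2, 'q': array([-1.1672,  0.6891, -0.1945,  1.5653,  0.1573,  0.9025, -0.2151]), 'qd': array([-0.0018,  0.0014, -0.001 , -0.0007, -0.001 ,  0.0011, -0.0002]), 'joint_torque': array([ -0.0006, -52.7507,  -1.2676, -15.375 ,  -0.052 ,  -0.001 ,
         0.    ]), 'tool_pos': array([0.2259, 0.5828, 0.2387]), 'eef_rot': array([0.1839, 0.983 , 0.    , 0.    ]), 'contact_force': array([-0.4682,  0.0462,  0.1826]), 'moment': array([-0.0391, -0.0273, -0.017 ]), 'finger_force': 0.0, 'opening': 1.0016837999045887}
```

```bash
python3 - <<'E'
import cv2
a=cv2.imread("pics/top0.png")[100:270,120:430];cv2.imwrite("pics/topc.png",cv2.resize(a,None,fx=2.5,fy=2.5,interpolation=cv2.INTER_CUBIC))
a=cv2.imread("pics/side0.png")[110:310,160:410];cv2.imwrite("pics/sidec.png",cv2.resize(a,None,fx=2.9,fy=2.9,interpolation=cv2.INTER_CUBIC))
E
```

```text
(no output)
```

View pics/topc.png

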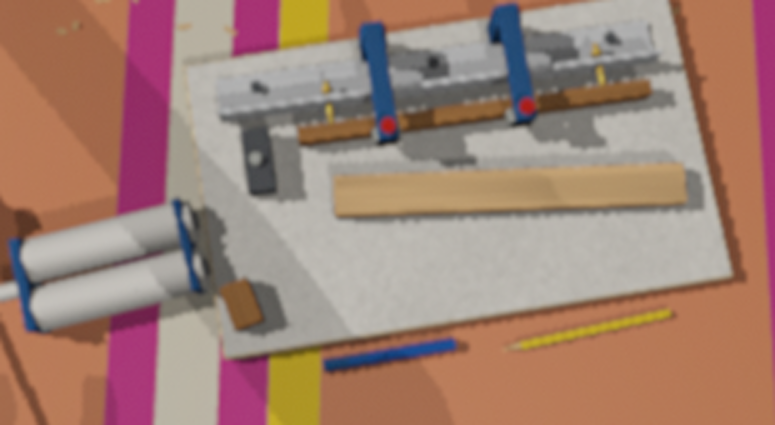

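View pics/sidec.png

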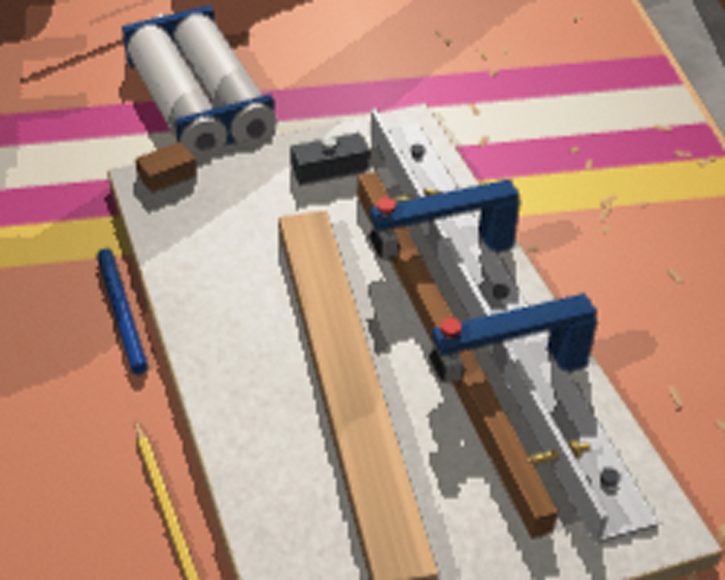

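The top crop shows the lath in front of the rollers, about 25 px short of the stop and skewed by a few degrees to the facing. The offcut, marker, pencil and cartridge are clear of the push. Next I measure the edges.

```bash
python3 - <<'E'
from h import *
np.set_printoptions(precision=4,suppress=True)
D=np.load("top0.npz");im=D["im"];d=D["d"];K,T=cam("top")
P=cloud(K,T,d);hsv=cv2.cvtColor(im,cv2.COLOR_BGR2HSV)
def roi(l,t,ri,b):
    m=np.zeros(im.shape[:2],bool);m[t:b,l:ri]=1;return m
def rep(name,m,z):
    m=m.astype(np.uint8);n,lab,st,_=cv2.connectedComponentsWithStats(m)
    v,u=np.nonzero(m)
    w=np.array([onplane(K,T,a,b,z)[:2] for a,b in zip(u,v)]).astype(np.float32)
    rc=cv2.minAreaRect(w);bx=cv2.boxPoints(rc);c=w.mean(0)
    ev,V=np.linalg.eigh(np.cov(w.T));a=V[:,1];a=a*np.sign(a[1])
    print(name,len(u),"mean",c,"dir angle(from +y, ccw)",-np.arctan2(a[0],a[1]),"sd",np.sqrt(ev),"depth z",np.median(P[v,u,2]));print(bx)
H,S,V=[hsv[...,i].astype(int) for i in range(3)]
# crop offsets: x=120+px/2.5 y=100+py/2.5
for pt in [(320,175),(300,147),(223,163),(220,222),(300,185)]: print(pt,hsv[pt[1],pt[0]])
rep("lath",roi(245,162,402,190)&(S>70)&(V>120)&(H<25),.038)
rep("facing",roi(236,128,384,160)&(S>90)&(H<20),.042)
rep("stop",roi(212,148,234,180)&(V<75),.042)
# rail upright top strip by depth
m=roi(200,105,390,160)&(P[...,2]>.03)&(S<50)
v,u=np.nonzero(m);print("rail zs",np.percentile(P[v,u,2],[10,50,90]))
E
```

```text
(320, 175) [ 17 106 176]
(300, 147) [ 15 153 140]
(223, 163) [ 36   9 136]
(220, 222) [ 15 153 128]
(300, 185) [ 16  72 114]
lath 2314 mean [ 0.5533 -0.0219] dir angle(from +y, ccw) 0.053722130882395164 sd [0.0117 0.0978] depth z 0.03839812617988114
[[ 0.5239  0.1457]
 [ 0.5419 -0.1915]
 [ 0.5827 -0.1894]
 [ 0.5647  0.1479]]
facing 900 mean [0.6298 0.0092] dir angle(from +y, ccw) 0.15658680230489913 sd [0.0053 0.1041] depth z 0.042307196238239364
[[ 0.5921  0.1825]
 [ 0.6475 -0.1607]
 [ 0.6693 -0.1572]
 [ 0.6139  0.186 ]]
stop 89 mean [0.5719 0.2167] dir angle(from +y, ccw) -1.4689277848872433 sd [0.0067 0.0194] depth z 0.042227704858027515
[[0.5435 0.2279]
 [0.5464 0.2048]
 [0.6086 0.2128]
 [0.6056 0.2359]]
rail zs [0.0349 0.0459 0.0527]
```

```bash
python3 -m pendant '[{"claw":0.75,"dx":335,"dy":-740,"dz":0,"twist":-1.147},{"claw":0.75,"dx":335,"dy":-740,"dz":0,"twist":-1.147},{"claw":0.75,"dx":335,"dy":-740,"dz":0,"twist":-1.147},{"claw":0.75,"dx":335,"dy":-740,"dz":0,"twist":-1.147},{"claw":0.75,"dx":335,"dy":-740,"dz":0,"twist":-1.147},{"claw":0.75,"dx":335,"dy":-740,"dz":0,"twist":-1.147},{"claw":0.75,"dx":335,"dy":-740,"dz":0,"twist":-1.147},{"claw":0.75,"dx":335,"dy":-740,"dz":0,"twist":-1.147}]' 8
```

```text
clock: 2.0
tool_pos: [0.3915, 0.2168, 0.2391]
eef_rot: [0.689, 0.724, 0.001, 0.0]
contact_force: [0.7, -0.5, -0.7]
opening: 0.75
finger_force: 0.0
```

```bash
python3 -m pendant '[{"claw":0.75,"dx":169,"dy":-374,"dz":0,"twist":0},{"claw":0.75,"dx":169,"dy":-374,"dz":0,"twist":0},{"claw":0.75,"dx":169,"dy":-374,"dz":0,"twist":0},{"claw":0.75,"dx":169,"dy":-374,"dz":0,"twist":0},{"claw":0.75,"dx":169,"dy":-374,"dz":0,"twist":0},{"claw":0.75,"dx":169,"dy":-374,"dz":0,"twist":0},{"claw":0.75,"dx":169,"dy":-374,"dz":0,"twist":0},{"claw":0.75,"dx":169,"dy":-374,"dz":0,"twist":0}]'
python3 -m pendant '[{"claw":0.75,"dx":0,"dy":0,"dz":0,"twist":0},{"claw":0.75,"dx":0,"dy":0,"dz":0,"twist":0},{"claw":0.75,"dx":0,"dy":0,"dz":0,"twist":0}]'
python3 - <<'E'
from h import *
K,T=cam("wrist");im,d=eyes.snapshot("wrist");cv2.imwrite("pics/w1.png",im);np.savez("w1.npz",im=im,d=d,K=K,T=T)
for q,z in dict(lath=.018,lath_end=.028,rail=.018,holddown_left_roller=.0355,holddown_right_roller=.0355).items():
    for a in nets.place_of("wrist",q)[:1]:
        u,v=a["position"][0]*512,a["position"][1]*384;print(q,a["confidence"],u,v,onplane(K,T,u,v,z))
print(r.get_state()["contact_force"],r.get_state()["tool_pos"])
E
```

```text
clock: 2.8
tool_pos: [0.5562, -0.1481, 0.2389]
eef_rot: [0.688, 0.726, 0.0, 0.0]
contact_force: [1.1, 1.1, -1.2]
opening: 0.748
finger_force: 0.0
clock: 3.1
tool_pos: [0.5552, -0.1444, 0.2386]
eef_rot: [0.687, 0.727, 0.0, -0.001]
contact_force: [0.5, -0.0, -0.2]
opening: 0.754
finger_force: 0.0
lath 0.65 263.8848 29.7984 [ 0.55686456 -0.02042092  0.018     ]
holddown_right_roller 0.8 335.8208 43.8912 [ 0.62545358 -0.03084709  0.0355    ]
[0.15454047 0.12173868 0.8376301 ] [ 0.55551104 -0.14515935  0.23890265]
```

View pics/w1.png

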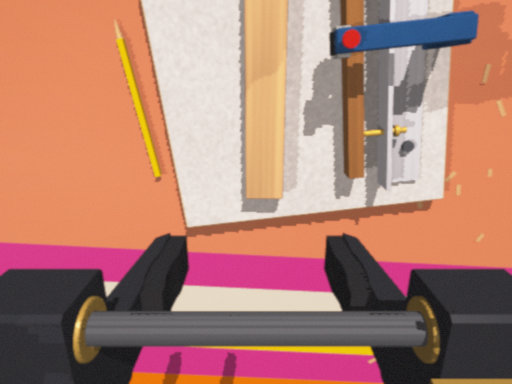

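The wrist view shows the lath's right end at rows up to 198 (columns 246–284), the facing's front edge near column 345, and the right hold-down at (350, 38).

```bash
cat > edges.py <<'E'
from h import *
def line(im,K,T,rows,lo,hi,z,mask):
    pts=[]
    for v in rows:
        u=np.nonzero(mask[v,lo:hi])[0]
        if len(u): pts.append((onplane(K,T,lo+u[0]-.5,v,z)[:2],onplane(K,T,lo+u[-1]+.5,v,z)[:2]))
    p=np.array(pts)
    for i in (0,1):
        f=np.polyfit(p[:,i,1],p[:,i,0],1);print("  x=%.4f + %.4f*y  ang %.4f"%(f[1],f[0],-np.arctan(f[0])), "res",np.std(np.polyval(f,p[:,i,1])-p[:,i,0]).round(4))
E
python3 - <<'E'
from edges import *
D=np.load("w1.npz");im,K,T=D["im"],D["K"],D["T"];h=cv2.cvtColor(im,cv2.COLOR_BGR2HSV).astype(int);S,V=h[...,1],h[...,2]
m=(S>70)&(V>100)
print("lath");line(im,K,T,range(5,190,5),225,310,.038,m)
print("facing");line(im,K,T,list(range(0,20,3))+list(range(65,170,5)),335,366,.042,(S>90))
v=[np.nonzero(m[:,u])[0] for u in range(252,280,4)]
for u in range(252,280,6):
    c=m[100:215,u].astype(int);print("end",onplane(K,T,u,100+np.nonzero(c)[0][-1]+.5,.038))
E
```

```text
lath
  x=0.5368 + -0.0513*y  ang 0.0513 res 0.0003
  x=0.5767 + -0.0539*y  ang 0.0539 res 0.0003
facing
  x=0.6243 + -0.1573*y  ang 0.1560 res 0.0003
  x=0.6448 + -0.1586*y  ang 0.1573 res 0.0006
end [ 0.5542188  -0.19016651  0.038     ]
end [ 0.56070624 -0.18980442  0.038     ]
end [ 0.56719361 -0.18944234  0.038     ]
end [ 0.5736809  -0.18908026  0.038     ]
end [ 0.58016812 -0.18871819  0.038     ]
```

```bash
python3 -m pendant '[{"claw":0.75,"dx":9.5,"dy":-10,"dz":-50,"twist":0},{"claw":0.75,"dx":9.5,"dy":-10,"dz":-100,"twist":0},{"claw":0.75,"dx":9.5,"dy":-10,"dz":-150,"twist":0},{"claw":0.75,"dx":9.5,"dy":-10,"dz":-190,"twist":0},{"claw":0.75,"dx":9.5,"dy":-10,"dz":-205,"twist":0},{"claw":0.75,"dx":9.5,"dy":-10,"dz":-211,"twist":0},{"claw":0.75,"dx":9.5,"dy":-10,"dz":-211,"twist":0},{"claw":0.75,"dx":9.5,"dy":-10,"dz":-211,"twist":0}]'
```

```text
clock: 4.2
tool_pos: [0.5666, -0.1565, 0.0297]
eef_rot: [0.688, 0.726, 0.001, 0.002]
contact_force: [-0.4, -0.1, 0.0]
opening: 0.751
finger_force: 0.0
```

```bash
python3 -m pendant '[{"claw":0.3,"dx":-1,"dy":0,"dz":-2,"twist":0},{"claw":0.3,"dx":-1,"dy":0,"dz":-2,"twist":0},{"claw":0.3,"dx":-1,"dy":0,"dz":-2,"twist":0},{"claw":0.3,"dx":-1,"dy":0,"dz":-2,"twist":0},{"claw":0.3,"dx":-1,"dy":0,"dz":-2,"twist":0}]' 8
```

```text
clock: 4.7
tool_pos: [0.5643, -0.1562, 0.0263]
eef_rot: [0.688, 0.726, 0.0, 0.0]
contact_force: [-1.2, -0.3, 5.2]
opening: 0.455
finger_force: 8.0
```

```bash
python3 -m pendant '[{"claw":0.3,"dx":3,"dy":5,"dz":1,"twist":0.03},{"claw":0.3,"dx":8,"dy":13,"dz":1,"twist":0.06},{"claw":0.3,"dx":13,"dy":22,"dz":1,"twist":0.104},{"claw":0.3,"dx":19,"dy":32,"dz":1,"twist":0.104},{"claw":0.3,"dx":25,"dy":42,"dz":1,"twist":0.104},{"claw":0.3,"dx":29.5,"dy":50,"dz":1,"twist":0.104},{"claw":0.3,"dx":29.5,"dy":50,"dz":1,"twist":0.104},{"claw":0.3,"dx":29.5,"dy":50,"dz":1,"twist":0.104}]' 5
python3 - <<'E'
from edges import *
for n in ("wrist","top"):
    K,T=cam(n);im,d=eyes.snapshot(n);cv2.imwrite(f"pics/{n}2.png",im);np.savez(n+"2.npz",im=im,d=d,K=K,T=T)
w=cv2.resize(cv2.imread("pics/top2.png")[100:230,190:430],None,fx=2,fy=2,interpolation=cv2.INTER_CUBIC)
cv2.imwrite("pics/c2.png",np.vstack([w,cv2.resize(im*0+cv2.imread("pics/wrist2.png"),(480,360))]))
print(r.get_state()["contact_force"],r.get_state()["tool_pos"])
E
```

```text
clock: 5.5
tool_pos: [0.5935, -0.1059, 0.0267]
eef_rot: [0.649, 0.761, -0.0, -0.0]
contact_force: [-0.5, 0.3, -0.9]
opening: 0.458
finger_force: 5.0
[-0.61070403  0.01613204 -0.30396028] [ 0.59309915 -0.10691446  0.02669367]
```

View pics/c2.png

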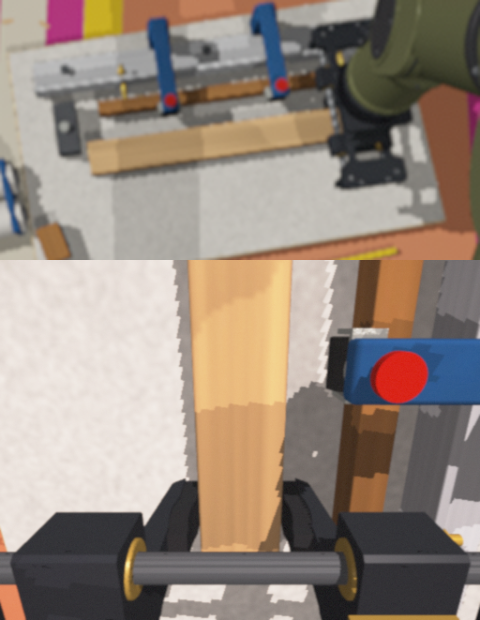

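The top crop shows the lath's left end (crop 90, 155) just short of the stop, overlapping it in x. The rollers are not yet touched. Next I check the angle and the gap.

```bash
python3 - <<'E'
from edges import *
D=np.load("wrist2.npz");im,K,T=D["im"],D["K"],D["T"];h=cv2.cvtColor(im,cv2.COLOR_BGR2HSV).astype(int);S,V=h[...,1],h[...,2]
print("lath");line(im,K,T,range(5,220,8),185,325,.038,(S>70)&(V>100))
print("facing");line(im,K,T,list(range(0,60,6)),365,450,.042,(S>90))
D=np.load("top2.npz");im,K,T=D["im"],D["K"],D["T"];h=cv2.cvtColor(im,cv2.COLOR_BGR2HSV).astype(int);S,V=h[...,1],h[...,2]
m=(S>70)&(V>110);p=np.zeros(m.shape,bool);p[155:188,228:345]=1
for u in (250,270,290,310,330):
    v=np.nonzero((m&p)[:,u])[0];print(u,onplane(K,T,u,v[0]-.5,.038)[:2],onplane(K,T,u,v[-1]+.5,.038)[:2])
for v in (172,174,176,178,180,182):
    u=np.nonzero((m&p)[v])[0];print(v,onplane(K,T,u[0]-.5,v,.038)[:2])
for v in (160,164,168,172): print(v,h[v,212:240,2], [round(float(onplane(K,T,x,v,.042)[1]),4) for x in (220,225,230)])
E
```

```text
lath
  x=0.5572 + -0.1617*y  ang 0.1604 res 0.0001
  x=0.5972 + -0.1610*y  ang 0.1597 res 0.0001
facing
  x=0.6215 + -0.1543*y  ang 0.1531 res 0.0001
  x=0.6449 + -0.1798*y  ang 0.1779 res 0.0002
250 [0.60319068 0.1571683 ] [0.5260223  0.15552216]
270 [0.57375841 0.10781857] [0.53413298 0.10733158]
290 [0.58444832 0.05924742] [0.54224897 0.05910945]
310 [0.59014221 0.01062786] [0.54790395 0.01086987]
330 [ 0.59834222 -0.0380156 ] [ 0.55602602 -0.03739324]
172 [0.55872901 0.19882764]
174 [0.55379653 0.19624842]
176 [0.54883737 0.19610556]
178 [0.54388736 0.19596296]
180 [0.53898325 0.1933938 ]
182 [0.53405169 0.19325397]
160 [194 195 196 193 171 123  84  81  93 106 108 101  90  83  79  74  86 116
 131 132 133 131 130 130 130 130 133 145] [0.2299, 0.2177, 0.2055]
164 [197 196 197 196 184 147 102 107 135 151 151 134  98  60  53  64  76  99
 125 134 132 129 129 129 127 124 121 129] [0.2295, 0.2173, 0.2052]
168 [195 194 194 194 188 164 119  85  82  82  82  82  81  82  81  81  76  85
 113 121 109  99  99 100  99  97  97 101] [0.2292, 0.217, 0.2048]
172 [197 197 197 197 196 186 152 103  82  83  83  83  83  83  84  82  81  80
  99 123 132 150 176 185 185 185 185 186] [0.2288, 0.2167, 0.2045]
```

```bash
python3 -m pendant '[{"claw":0.3,"dx":-0.4,"dy":2,"dz":0,"twist":-0.003},{"claw":0.3,"dx":-0.7,"dy":4,"dz":0,"twist":-0.003},{"claw":0.3,"dx":-0.9,"dy":5.5,"dz":0,"twist":-0.003},{"claw":0.3,"dx":-1.1,"dy":7,"dz":0,"twist":-0.003},{"claw":0.3,"dx":-1.2,"dy":8,"dz":0,"twist":-0.003}]' 3
python3 -m pendant '[{"claw":0.3,"dx":-0.2,"dy":1,"dz":0,"twist":0},{"claw":0.3,"dx":-0.3,"dy":2,"dz":0,"twist":0},{"claw":0.3,"dx":-0.3,"dy":2,"dz":0,"twist":0}]' 3
```

```text
clock: 6.1
tool_pos: [0.5924, -0.0983, 0.0268]
eef_rot: [0.65, 0.76, -0.0, 0.0]
contact_force: [0.6, -2.7, -1.4]
opening: 0.453
finger_force: 3.0
clock: 6.4
tool_pos: [0.5921, -0.0968, 0.0268]
eef_rot: [0.65, 0.76, -0.0, 0.0]
contact_force: [0.9, -3.0, 0.1]
opening: 0.454
finger_force: 3.0
```

```bash
python3 -m pendant '[{"claw":0.3,"dx":-0.2,"dy":1,"dz":0,"twist":0},{"claw":0.3,"dx":-0.3,"dy":2,"dz":0,"twist":0},{"claw":0.3,"dx":-0.3,"dy":2,"dz":0,"twist":0}]' 3
```

```text
clock: 6.7
tool_pos: [0.5917, -0.0941, 0.0268]
eef_rot: [0.65, 0.76, -0.0, 0.0]
contact_force: [-0.2, -3.7, 1.1]
opening: 0.456
finger_force: 3.0
```

```bash
python3 -m pendant '[{"claw":0.53,"dx":0,"dy":0,"dz":0,"twist":0},{"claw":0.53,"dx":0,"dy":0,"dz":0,"twist":0},{"claw":0.53,"dx":0,"dy":0,"dz":20,"twist":0},{"claw":0.53,"dx":0,"dy":0,"dz":60,"twist":0},{"claw":0.53,"dx":-20,"dy":0,"dz":90,"twist":0.1},{"claw":1,"dx":-40,"dy":10,"dz":100,"twist":0.25},{"claw":1,"dx":-63,"dy":30,"dz":100,"twist":0.4},{"claw":1,"dx":-80,"dy":60,"dz":100,"twist":0.54}]'
python3 -m pendant '[{"claw":1,"dx":0,"dy":30,"dz":0,"twist":0.15},{"claw":1,"dx":0,"dy":60,"dz":0,"twist":0.3},{"claw":1,"dx":0,"dy":60,"dz":0,"twist":0.45},{"claw":1,"dx":0,"dy":60,"dz":0,"twist":0.6},{"claw":1,"dx":0,"dy":60,"dz":0,"twist":0.75},{"claw":1,"dx":0,"dy":60,"dz":0,"twist":0.9},{"claw":1,"dx":0,"dy":60,"dz":0,"twist":1.031},{"claw":1,"dx":0,"dy":60,"dz":0,"twist":1.031}]'
python3 - <<'E'
from h import *
K,T=cam("top");im,d=eyes.snapshot("top");cv2.imwrite("pics/t3.png",cv2.resize(im[90:280,150:450],None,fx=2,fy=2,interpolation=cv2.INTER_CUBIC))
s=r.get_state();print(s["tool_pos"],s["eef_rot"],s["q"])
E
```

```text
clock: 7.5
tool_pos: [0.5105, -0.0347, 0.1275]
eef_rot: [0.423, 0.906, -0.0, 0.0]
contact_force: [-0.3, 0.6, 0.3]
opening: 0.779
finger_force: 0.0
clock: 8.3
tool_pos: [0.5116, 0.0265, 0.1268]
eef_rot: [-0.078, 0.997, 0.001, -0.0]
contact_force: [0.6, -0.2, 0.3]
opening: 0.998
finger_force: 0.0
[0.5116331  0.02638376 0.12678409] [-7.63710441e-02  9.97079308e-01  5.58931448e-04 -6.97519334e-05] [ 0.07571104  0.73995972 -0.35441163  1.99722388  0.51561989  0.49194275
  1.06934936]
```

View pics/t3.png

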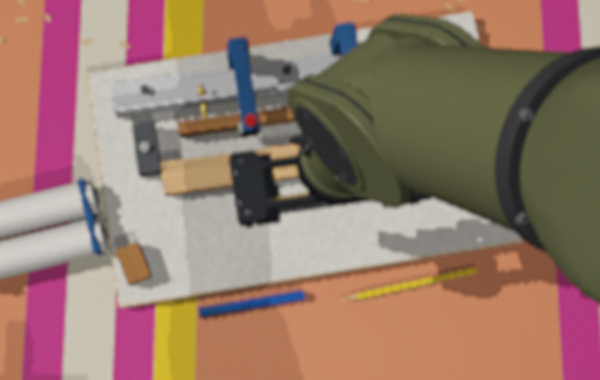

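```bash
python3 -m pendant '[{"claw":1,"dx":0,"dy":0,"dz":-40,"twist":0},{"claw":1,"dx":0,"dy":0,"dz":-75,"twist":0},{"claw":1,"dx":0,"dy":0,"dz":-92,"twist":0.002},{"claw":1,"dx":5,"dy":0.8,"dz":-96,"twist":0.002},{"claw":1,"dx":12,"dy":1.9,"dz":-96,"twist":0.002},{"claw":1,"dx":17,"dy":2.7,"dz":-96,"twist":0.002},{"claw":1,"dx":22,"dy":3.5,"dz":-96,"twist":0.002},{"claw":1,"dx":22,"dy":3.5,"dz":-96,"twist":0.002}]'
python3 -m pendant '[{"claw":1,"dx":2,"dy":0.3,"dz":0,"twist":0},{"claw":1,"dx":4,"dy":0.6,"dz":0,"twist":0},{"claw":1,"dx":6,"dy":0.9,"dz":0,"twist":0},{"claw":1,"dx":8,"dy":1.2,"dz":0,"twist":0},{"claw":1,"dx":10,"dy":1.5,"dz":0,"twist":0},{"claw":1,"dx":12,"dy":1.8,"dz":0,"twist":0}]'
```

```text
clock: 9.15
tool_pos: [0.5355, 0.0295, 0.0317]
eef_rot: [-0.078, 0.997, 0.0, 0.002]
contact_force: [-0.0, 1.1, -0.1]
opening: 0.997
finger_force: 0.0
clock: 9.75
tool_pos: [0.5456, 0.0311, 0.0307]
eef_rot: [-0.079, 0.997, -0.0, -0.0]
contact_force: [-1.4, -0.5, 0.7]
opening: 1.002
finger_force: 0.3
```

```bash
python3 -m pendant '[{"claw":1,"dx":1.5,"dy":0.2,"dz":0,"twist":0},{"claw":1,"dx":3,"dy":0.5,"dz":0,"twist":0},{"claw":1,"dx":4.5,"dy":0.7,"dz":0,"twist":0},{"claw":1,"dx":6,"dy":0.9,"dz":0,"twist":0},{"claw":1,"dx":7.5,"dy":1.2,"dz":0,"twist":0},{"claw":1,"dx":9,"dy":1.4,"dz":0,"twist":0}]'
```

```text
clock: 10.35
tool_pos: [0.5548, 0.0326, 0.0307]
eef_rot: [-0.079, 0.997, 0.0, -0.0]
contact_force: [0.2, -0.6, 0.2]
opening: 0.999
finger_force: 0.2
```

```bash
python3 -m pendant '[{"claw":1,"dx":1,"dy":0.2,"dz":0,"twist":0},{"claw":1,"dx":2,"dy":0.3,"dz":0,"twist":0},{"claw":1,"dx":3,"dy":0.5,"dz":0,"twist":0},{"claw":1,"dx":4,"dy":0.6,"dz":0,"twist":0}]'
```

```text
clock: 10.75
tool_pos: [0.5586, 0.0332, 0.0307]
eef_rot: [-0.078, 0.997, 0.0, -0.0]
contact_force: [-2.2, 1.2, 1.0]
opening: 1.003
finger_force: 1.1
```

```bash
python3 -m pendant '[{"claw":1,"dx":1,"dy":0.2,"dz":0,"twist":0},{"claw":1,"dx":2,"dy":0.3,"dz":0,"twist":0},{"claw":1,"dx":3,"dy":0.5,"dz":0,"twist":0}]'
```

```text
clock: 11.05
tool_pos: [0.5599, 0.0333, 0.0305]
eef_rot: [-0.079, 0.997, -0.0, -0.002]
contact_force: [-5.2, 0.6, 2.7]
opening: 0.999
finger_force: 2.5
```

```bash
python3 -m pendant '[{"claw":1,"dx":0.7,"dy":0.1,"dz":0,"twist":0},{"claw":1,"dx":1.4,"dy":0.2,"dz":0,"twist":0}]'
```

```text
clock: 11.25
tool_pos: [0.5626, 0.0337, 0.0305]
eef_rot: [-0.079, 0.997, -0.0, -0.001]
contact_force: [-3.5, 0.2, -0.4]
opening: 1.0
finger_force: 1.6
```

```bash
python3 -m pendant '[{"claw":1,"dx":0.5,"dy":0.1,"dz":0,"twist":0},{"claw":1,"dx":0.5,"dy":0.1,"dz":0,"twist":0}]'
```

```text
clock: 11.45
tool_pos: [0.5642, 0.034, 0.0307]
eef_rot: [-0.078, 0.997, 0.0, 0.0]
contact_force: [-1.5, -1.2, -0.8]
opening: 1.006
finger_force: 1.1
```

```bash
python3 -m pendant '[{"claw":1,"dx":0.7,"dy":0.1,"dz":0,"twist":0},{"claw":1,"dx":1.4,"dy":0.2,"dz":0,"twist":0},{"claw":1,"dx":2.1,"dy":0.3,"dz":0,"twist":0}]'
```

```text
clock: 11.75
tool_pos: [0.5662, 0.0343, 0.0308]
eef_rot: [-0.078, 0.997, 0.0, 0.0]
contact_force: [-1.1, -0.3, 0.2]
opening: 1.005
finger_force: 1.0
```

```bash
python3 -m pendant '[{"claw":1,"dx":0.6,"dy":0.1,"dz":0,"twist":0},{"claw":1,"dx":1.2,"dy":0.2,"dz":0,"twist":0}]'
```

```text
clock: 11.95
tool_pos: [0.5671, 0.0344, 0.0308]
eef_rot: [-0.078, 0.997, 0.0, 0.0]
contact_force: [-1.6, -0.2, -1.6]
opening: 1.004
finger_force: 0.9
```

```bash
python3 -m pendant '[{"claw":1,"dx":0.5,"dy":0.1,"dz":0,"twist":0},{"claw":1,"dx":0.5,"dy":0.1,"dz":0,"twist":0}]'
```

```text
clock: 12.15
tool_pos: [0.5677, 0.0346, 0.0308]
eef_rot: [-0.079, 0.997, 0.0, 0.0]
contact_force: [-2.2, 0.8, -0.8]
opening: 1.002
finger_force: 0.8
```

```bash
python3 -m pendant '[{"claw":1,"dx":0.6,"dy":0.1,"dz":0,"twist":0},{"claw":1,"dx":1.2,"dy":0.2,"dz":0,"twist":0}]'
```

```text
clock: 12.35
tool_pos: [0.5686, 0.0347, 0.0307]
eef_rot: [-0.079, 0.997, -0.0, -0.0]
contact_force: [-1.4, -0.1, -1.3]
opening: 1.003
finger_force: 0.9
```

```bash
python3 -m pendant '[{"claw":1,"dx":0.6,"dy":0.1,"dz":0,"twist":0},{"claw":1,"dx":1.2,"dy":0.2,"dz":0,"twist":0}]'
```

```text
clock: 12.55
tool_pos: [0.5699, 0.0349, 0.0307]
eef_rot: [-0.079, 0.997, 0.0, -0.0]
contact_force: [-1.8, -0.6, -1.1]
opening: 1.0
finger_force: 0.9
```

```bash
python3 -m pendant '[{"claw":1,"dx":0.6,"dy":0.1,"dz":0,"twist":0},{"claw":1,"dx":0.6,"dy":0.1,"dz":0,"twist":0}]'
```

```text
clock: 12.75
tool_pos: [0.5706, 0.0351, 0.0308]
eef_rot: [-0.079, 0.997, 0.0, 0.0]
contact_force: [-0.5, -0.7, -1.7]
opening: 1.001
finger_force: 0.8
```

```bash
python3 -m pendant '[{"claw":1,"dx":0.6,"dy":0.1,"dz":0,"twist":0},{"claw":1,"dx":1.2,"dy":0.2,"dz":0,"twist":0}]'
```

```text
clock: 12.95
tool_pos: [0.5715, 0.0352, 0.0308]
eef_rot: [-0.078, 0.997, 0.0, -0.0]
contact_force: [-3.1, -0.2, 0.6]
opening: 1.001
finger_force: 1.5
```

```bash
python3 -m pendant '[{"claw":1,"dx":0.6,"dy":0.1,"dz":0,"twist":0},{"claw":1,"dx":1.2,"dy":0.2,"dz":0,"twist":0}]'
```

```text
clock: 13.15
tool_pos: [0.5716, 0.0352, 0.0307]
eef_rot: [-0.078, 0.997, -0.0, -0.001]
contact_force: [-6.8, -0.6, 3.0]
opening: 1.0
finger_force: 2.9
```

```bash
python3 - <<'E'
from edges import *
K,T=cam("wrist");im,d=eyes.snapshot("wrist");np.savez("w4.npz",im=im,d=d,K=K,T=T)
cv2.imwrite("pics/w4.png",im);print(r.get_state()["contact_force"],r.get_state()["tool_pos"])
E
```

```text
[-4.70442942 -0.83140819  2.74454095] [0.57158219 0.03526363 0.0306756 ]
```

View pics/w4.png

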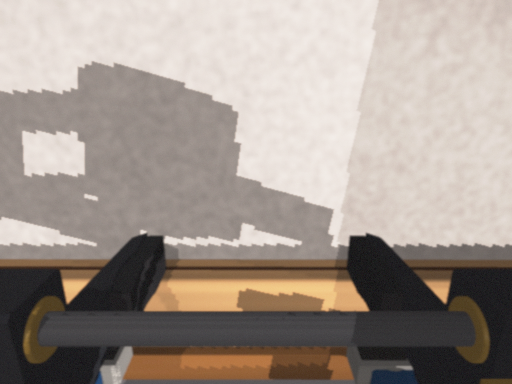

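Firm resistance at this point means the lath is home on the facing. The wrist view shows both fingers on its near edge (row ~262). Next I check the stop end from above.

```bash
python3 - <<'E'
from edges import *
K,T=cam("top");im,d=eyes.snapshot("top");np.savez("t5.npz",im=im,d=d,K=K,T=T)
o=nets.place_of("top","lath_end")[:1];print(o)
cv2.imwrite("pics/t5.png",cv2.resize(im[120:200,200:300],None,fx=6,fy=6,interpolation=cv2.INTER_NEAREST))
E
```

```text
[{'position': [0.4545, 0.4417], 'confidence': 0.7}]
```

View pics/t5.png

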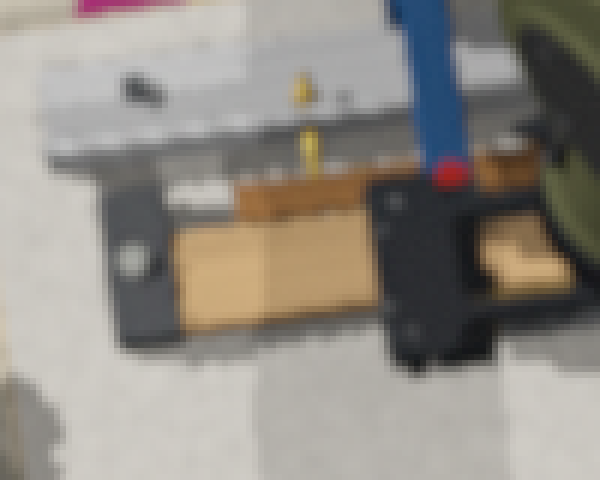

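```bash
python3 -m pendant '[{"claw":1,"dx":0.5,"dy":0.1,"dz":0,"twist":0},{"claw":1,"dx":0.8,"dy":0.1,"dz":0,"twist":0}]'; python3 -m pendant '[{"claw":1,"dx":0.3,"dy":0,"dz":0,"twist":0},{"claw":1,"dx":0.3,"dy":0,"dz":0,"twist":0},{"claw":1,"dx":0.3,"dy":0,"dz":0,"twist":0},{"claw":1,"dx":0.3,"dy":0,"dz":0,"twist":0}]'
```

```text
clock: 13.5
tool_pos: [0.5716, 0.0352, 0.0306]
eef_rot: [-0.078, 0.997, -0.0, -0.002]
contact_force: [-7.3, 0.1, 3.3]
opening: 0.996
finger_force: 3.4
clock: 13.9
tool_pos: [0.5716, 0.0352, 0.0306]
eef_rot: [-0.078, 0.997, -0.0, -0.002]
contact_force: [-6.8, -1.1, 3.5]
opening: 1.0
finger_force: 3.5
```

```bash
python3 -m pendant '[{"claw":1,"dx":-4,"dy":-0.6,"dz":0,"twist":0},{"claw":1,"dx":-25,"dy":-4,"dz":0,"twist":0},{"claw":1,"dx":-25,"dy":-4,"dz":45,"twist":0},{"claw":0,"dx":-25,"dy":-4,"dz":90,"twist":0},{"claw":0,"dx":-10,"dy":-50,"dz":100,"twist":0},{"claw":0,"dx":10,"dy":-95,"dz":100,"twist":0},{"claw":0,"dx":30,"dy":-140,"dz":100,"twist":0},{"claw":0,"dx":45,"dy":-180,"dz":100,"twist":0}]' 20
python3 -m pendant '[{"claw":0,"dx":12,"dy":-15,"dz":0,"twist":0},{"claw":0,"dx":12,"dy":-15,"dz":0,"twist":0},{"claw":0,"dx":12,"dy":-15,"dz":0,"twist":0}]'
python3 - <<'E'
from edges import *
K,T=cam("top");im,d=eyes.snapshot("top")
np.savez("t6.npz",im=im,d=d,K=K,T=T)
cv2.imwrite("pics/t6.png",cv2.resize(im[110:220,205:345],None,fx=5,fy=5,interpolation=cv2.INTER_CUBIC));print(r.get_state()["tool_pos"],r.get_state()["eef_rot"])
E
```

```text
clock: 14.7
tool_pos: [0.6216, -0.1476, 0.1318]
eef_rot: [-0.078, 0.997, -0.001, 0.003]
contact_force: [-0.3, 0.8, -1.2]
opening: 0.57
finger_force: 0.0
clock: 15.0
tool_pos: [0.6315, -0.1582, 0.1309]
eef_rot: [-0.079, 0.997, 0.001, 0.001]
contact_force: [0.3, 0.4, 0.1]
opening: 0.303
finger_force: 0.0
[ 0.63110096 -0.15716798  0.13094268] [-7.97320464e-02  9.96815884e-01  8.28063918e-04  4.56921861e-04]
```

View pics/t6.png

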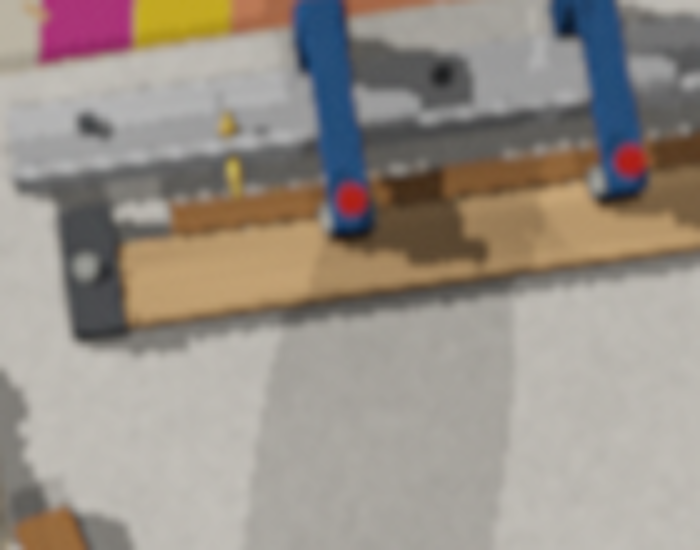

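The view shows the lath flush on the facing and its end at the stop face (crop 122, 285). It is too coarse to prove under 2 mm, so I nudge the right end gently.

```bash
python3 -m pendant '[{"claw":0,"dx":0,"dy":0,"dz":-30,"twist":0},{"claw":0,"dx":0,"dy":0,"dz":-60,"twist":0},{"claw":0,"dx":0,"dy":0,"dz":-80,"twist":0},{"claw":0,"dx":0,"dy":0,"dz":-95,"twist":0},{"claw":0,"dx":0,"dy":0,"dz":-100,"twist":0},{"claw":0,"dx":-0.5,"dy":3,"dz":-100,"twist":0},{"claw":0,"dx":-0.9,"dy":6,"dz":-100,"twist":0},{"claw":0,"dx":-1.1,"dy":7,"dz":-100,"twist":0}]'
python3 -m pendant '[{"claw":0,"dx":-0.2,"dy":1,"dz":0,"twist":0},{"claw":0,"dx":-0.2,"dy":1,"dz":0,"twist":0}]'
```

```text
clock: 15.85
tool_pos: [0.6307, -0.1515, 0.032]
eef_rot: [-0.079, 0.997, 0.0, 0.001]
contact_force: [-0.3, -0.1, 1.0]
opening: 0.004
finger_force: 0.0
clock: 16.05
tool_pos: [0.63, -0.1513, 0.0313]
eef_rot: [-0.079, 0.997, -0.0, 0.0]
contact_force: [-0.2, 0.1, 1.4]
opening: 0.006
finger_force: 0.0
```

```bash
python3 -m pendant '[{"claw":0,"dx":-0.2,"dy":1,"dz":0,"twist":0},{"claw":0,"dx":-0.3,"dy":2,"dz":0,"twist":0}]'
```

```text
clock: 16.25
tool_pos: [0.6294, -0.1496, 0.0308]
eef_rot: [-0.078, 0.997, -0.0, 0.0]
contact_force: [-0.7, -0.3, 0.4]
opening: 0.007
finger_force: 0.0
```

```bash
python3 -m pendant '[{"claw":0,"dx":-0.2,"dy":1,"dz":0,"twist":0},{"claw":0,"dx":-0.2,"dy":1,"dz":0,"twist":0}]'
```

```text
clock: 16.45
tool_pos: [0.6291, -0.1482, 0.0307]
eef_rot: [-0.079, 0.997, 0.0, -0.0]
contact_force: [0.3, -0.2, 0.6]
opening: 0.004
finger_force: 0.0
```

```bash
python3 -m pendant '[{"claw":0,"dx":-0.1,"dy":0.8,"dz":0,"twist":0},{"claw":0,"dx":-0.3,"dy":1.6,"dz":0,"twist":0},{"claw":0,"dx":-0.4,"dy":2.4,"dz":0,"twist":0}]'
```

```text
clock: 16.75
tool_pos: [0.6287, -0.146, 0.0307]
eef_rot: [-0.079, 0.997, 0.0, -0.0]
contact_force: [-0.8, -0.6, -0.5]
opening: 0.006
finger_force: 0.0
```

```bash
python3 -m pendant '[{"claw":0,"dx":-0.1,"dy":0.8,"dz":0,"twist":0},{"claw":0,"dx":-0.3,"dy":1.6,"dz":0,"twist":0},{"claw":0,"dx":-0.4,"dy":2,"dz":0,"twist":0}]'
```

```text
clock: 17.05
tool_pos: [0.6283, -0.1439, 0.0307]
eef_rot: [-0.079, 0.997, 0.0, -0.0]
contact_force: [0.2, 0.6, -0.2]
opening: 0.009
finger_force: 0.0
```

```bash
python3 -m pendant '[{"claw":0,"dx":-0.1,"dy":0.8,"dz":0,"twist":0},{"claw":0,"dx":-0.2,"dy":1.4,"dz":0,"twist":0}]'
```

```text
clock: 17.25
tool_pos: [0.6281, -0.1425, 0.0307]
eef_rot: [-0.079, 0.997, 0.0, -0.0]
contact_force: [0.0, -0.4, -0.3]
opening: 0.005
finger_force: 0.0
```

```bash
python3 -m pendant '[{"claw":0,"dx":-0.1,"dy":0.8,"dz":0,"twist":0},{"claw":0,"dx":-0.3,"dy":1.6,"dz":0,"twist":0}]'
```

```text
clock: 17.45
tool_pos: [0.628, -0.1416, 0.0308]
eef_rot: [-0.078, 0.997, -0.0, 0.0]
contact_force: [1.1, -2.4, -0.3]
opening: 0.005
finger_force: 0.9
```

```bash
python3 -m pendant '[{"claw":0,"dx":-0.1,"dy":0.8,"dz":0,"twist":0},{"claw":0,"dx":-0.3,"dy":1.6,"dz":0,"twist":0}]'
```

```text
clock: 17.65
tool_pos: [0.6279, -0.1414, 0.0308]
eef_rot: [-0.078, 0.997, -0.001, 0.0]
contact_force: [1.5, -4.8, -0.7]
opening: 0.005
finger_force: 2.8
```

```bash
python3 -m pendant '[{"claw":0,"dx":-0.1,"dy":0.8,"dz":0,"twist":0},{"claw":0,"dx":-0.2,"dy":1.2,"dz":0,"twist":0}]'
```

```text
clock: 17.85
tool_pos: [0.6277, -0.1414, 0.0308]
eef_rot: [-0.078, 0.997, -0.002, 0.0]
contact_force: [2.5, -6.8, -1.1]
opening: 0.006
finger_force: 3.4
```

```bash
python3 -m pendant '[{"claw":0,"dx":-0.1,"dy":0.8,"dz":0,"twist":0},{"claw":0,"dx":-0.2,"dy":1.2,"dz":0,"twist":0}]'; python3 - <<'E'
from h import *
print(r.get_state()["tool_pos"])
E
```

```text
clock: 18.05
tool_pos: [0.6276, -0.1415, 0.0308]
eef_rot: [-0.077, 0.997, -0.003, 0.0]
contact_force: [2.5, -9.2, -0.9]
opening: 0.008
finger_force: 4.2
[ 0.62758374 -0.14145313  0.03083113]
```

```bash
python3 -m pendant '[{"claw":0,"dx":0.6,"dy":-4,"dz":0,"twist":0},{"claw":0,"dx":4,"dy":-25,"dz":0,"twist":0},{"claw":0,"dx":4,"dy":-25,"dz":45,"twist":0},{"claw":0,"dx":0,"dy":-25,"dz":90,"twist":0},{"claw":1,"dx":-30,"dy":10,"dz":100,"twist":0},{"claw":1,"dx":-60,"dy":50,"dz":100,"twist":0},{"claw":1,"dx":-77,"dy":95,"dz":100,"twist":0},{"claw":1,"dx":-77,"dy":140,"dz":100,"twist":0}]' 10
python3 -m pendant '[{"claw":1,"dx":0,"dy":28,"dz":0,"twist":0},{"claw":1,"dx":0,"dy":28,"dz":0,"twist":0},{"claw":1,"dx":0,"dy":28,"dz":0,"twist":0},{"claw":1,"dx":0,"dy":28,"dz":0,"twist":0}]'
```

```text
clock: 18.85
tool_pos: [0.5466, 0.0046, 0.131]
eef_rot: [-0.079, 0.997, 0.0, -0.002]
contact_force: [0.6, 0.6, 0.1]
opening: 0.34
finger_force: 0.0
clock: 19.25
tool_pos: [0.5498, 0.0296, 0.1305]
eef_rot: [-0.078, 0.997, -0.0, -0.0]
contact_force: [0.0, -0.6, -0.3]
opening: 0.712
finger_force: 0.0
```

```bash
python3 -m pendant '[{"claw":1,"dx":-4,"dy":0,"dz":-30,"twist":0},{"claw":1,"dx":-4,"dy":0,"dz":-60,"twist":0},{"claw":1,"dx":-4,"dy":0,"dz":-80,"twist":0},{"claw":1,"dx":-4,"dy":0,"dz":-95,"twist":0},{"claw":1,"dx":0,"dy":1,"dz":-100,"twist":0},{"claw":1,"dx":6,"dy":2,"dz":-100,"twist":0},{"claw":1,"dx":12,"dy":3,"dz":-100,"twist":0},{"claw":1,"dx":16,"dy":3.6,"dz":-100,"twist":0}]'
python3 -m pendant '[{"claw":1,"dx":1,"dy":0.2,"dz":0,"twist":0},{"claw":1,"dx":2,"dy":0.3,"dz":0,"twist":0},{"claw":1,"dx":3,"dy":0.5,"dz":0,"twist":0}]'
```

```text
clock: 20.05
tool_pos: [0.5678, 0.0345, 0.0317]
eef_rot: [-0.078, 0.997, 0.0, 0.001]
contact_force: [0.4, 0.9, 0.0]
opening: 1.001
finger_force: 0.0
clock: 20.35
tool_pos: [0.5691, 0.035, 0.031]
eef_rot: [-0.079, 0.997, 0.0, -0.0]
contact_force: [-0.2, 0.5, -0.4]
opening: 0.995
finger_force: 0.0
```

```bash
python3 -m pendant '[{"claw":1,"dx":0.8,"dy":0.1,"dz":0,"twist":0},{"claw":1,"dx":1.6,"dy":0.2,"dz":0,"twist":0}]'
```

```text
clock: 20.55
tool_pos: [0.5707, 0.0353, 0.0308]
eef_rot: [-0.079, 0.997, 0.0, -0.0]
contact_force: [-0.6, 0.4, 0.5]
opening: 1.002
finger_force: 0.0
```

```bash
python3 -m pendant '[{"claw":1,"dx":0.8,"dy":0.1,"dz":0,"twist":0},{"claw":1,"dx":1.4,"dy":0.2,"dz":0,"twist":0}]'
```

```text
clock: 20.75
tool_pos: [0.5713, 0.0353, 0.0306]
eef_rot: [-0.078, 0.997, -0.0, -0.001]
contact_force: [-2.2, 0.1, 1.4]
opening: 0.996
finger_force: 1.0
```

```bash
python3 -m pendant '[{"claw":1,"dx":0.8,"dy":0.1,"dz":0,"twist":0},{"claw":1,"dx":1.5,"dy":0.2,"dz":0,"twist":0}]'
```

```text
clock: 20.95
tool_pos: [0.5716, 0.0352, 0.0304]
eef_rot: [-0.078, 0.997, -0.0, -0.002]
contact_force: [-6.3, -0.7, 2.7]
opening: 0.999
finger_force: 3.1
```

```bash
python3 -m pendant '[{"claw":1,"dx":0.5,"dy":0.1,"dz":0,"twist":0},{"claw":1,"dx":0.5,"dy":0.1,"dz":0,"twist":0}]'
```

```text
clock: 21.15
tool_pos: [0.5716, 0.0352, 0.0304]
eef_rot: [-0.078, 0.997, -0.001, -0.003]
contact_force: [-5.5, -0.1, 3.2]
opening: 0.999
finger_force: 3.0
```

```bash
python3 -m pendant '[{"claw":1,"dx":0.5,"dy":0.1,"dz":0,"twist":0},{"claw":1,"dx":1,"dy":0.2,"dz":0,"twist":0},{"claw":1,"dx":1,"dy":0.2,"dz":0,"twist":0}]'
```

```text
clock: 21.45
tool_pos: [0.5716, 0.0352, 0.0302]
eef_rot: [-0.078, 0.997, -0.001, -0.003]
contact_force: [-7.4, -0.5, 4.2]
opening: 0.997
finger_force: 3.8
```

```bash
python3 -m pendant '[{"claw":1,"dx":0.3,"dy":0,"dz":0,"twist":0},{"claw":1,"dx":0.6,"dy":0.1,"dz":0,"twist":0},{"claw":1,"dx":0.6,"dy":0.1,"dz":0,"twist":0}]'
```

```text
clock: 21.75
tool_pos: [0.5716, 0.0351, 0.0301]
eef_rot: [-0.078, 0.997, -0.001, -0.004]
contact_force: [-8.6, 0.0, 4.5]
opening: 1.0
finger_force: 4.3
```

```bash
python3 -m pendant '[{"claw":1,"dx":0.3,"dy":0,"dz":0,"twist":0},{"claw":1,"dx":0.6,"dy":0.1,"dz":0,"twist":0},{"claw":1,"dx":0.6,"dy":0.1,"dz":0,"twist":0},{"claw":1,"dx":0.6,"dy":0.1,"dz":0,"twist":0},{"claw":1,"dx":0.6,"dy":0.1,"dz":0,"twist":0},{"claw":1,"dx":0.6,"dy":0.1,"dz":0,"twist":0}]'
```

```text
clock: 22.35
tool_pos: [0.5716, 0.0351, 0.0301]
eef_rot: [-0.078, 0.997, -0.001, -0.005]
contact_force: [-8.5, -0.1, 5.2]
opening: 0.999
finger_force: 4.8
```

```bash
python3 -m pendant '[{"claw":1,"dx":-1,"dy":-0.2,"dz":0,"twist":0},{"claw":1,"dx":-2,"dy":-0.3,"dz":0,"twist":0},{"claw":1,"dx":-3,"dy":-0.5,"dz":0,"twist":0},{"claw":1,"dx":-5,"dy":-0.8,"dz":0,"twist":0},{"claw":1,"dx":-10,"dy":-1.6,"dz":0,"twist":0},{"claw":1,"dx":-30,"dy":-4.7,"dz":0,"twist":0},{"claw":1,"dx":-50,"dy":-7.8,"dz":30,"twist":0},{"claw":1,"dx":-60,"dy":-9,"dz":70,"twist":0}]'
python3 -m pendant '[{"claw":1,"dx":-20,"dy":-50,"dz":40,"twist":0},{"claw":1,"dx":-40,"dy":-100,"dz":60,"twist":0},{"claw":1,"dx":-40,"dy":-150,"dz":80,"twist":0},{"claw":1,"dx":-40,"dy":-150,"dz":80,"twist":0},{"claw":1,"dx":-40,"dy":-150,"dz":80,"twist":0}]'
python3 - <<'E'
from edges import *
K,T=cam("top");im,d=eyes.snapshot("top");cv2.imwrite("pics/t8.png",cv2.resize(im[100:260,150:420],None,fx=2.9,fy=2.9,interpolation=cv2.INTER_CUBIC))
E
```

```text
clock: 23.15
tool_pos: [0.5145, 0.0271, 0.1004]
eef_rot: [-0.079, 0.997, -0.0, -0.001]
contact_force: [0.6, -0.2, 0.4]
opening: 0.999
finger_force: 0.0
clock: 23.65
tool_pos: [0.4774, -0.128, 0.1824]
eef_rot: [-0.075, 0.997, -0.002, 0.002]
contact_force: [-0.5, -0.3, -0.8]
opening: 0.999
finger_force: 0.0
```

View pics/t8.png

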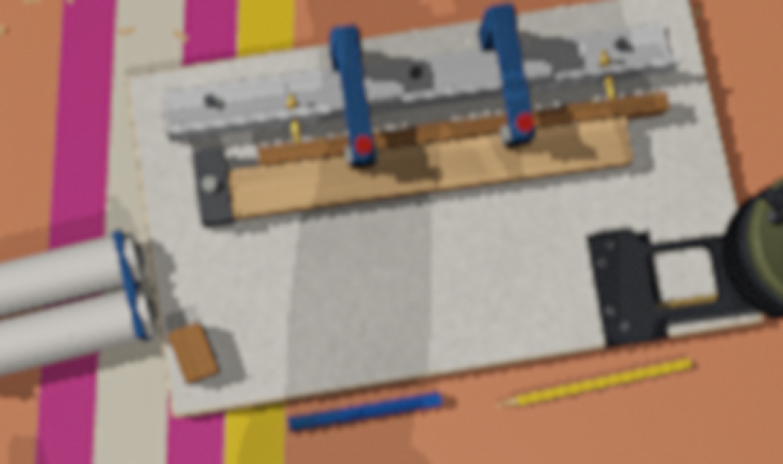

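The lath lies along the facing under both rollers, with its end at the stop (230, 190). The other things have not moved.

```bash
python3 -c "
from plant import r
print(r.finish_job())"
```

```text
the job is handed in; nothing more can be done
None
```

The job is handed in at about 24 s: the lath sits flat against the facing and at the end stop, pressed home at about 9–10 N and let go, with nothing else visibly moved; the hand-in returned no verdict.

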